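# Close a paint pot on the sprung lid stand

### The arm

A 6-joint arm with a two-finger parallel gripper is mounted at the origin on the work surface. World frame = base frame: x ahead of the robot, y to its left, z up, the work surface at z = 0. Lengths are in mm, angles in rad, forces in N, time in s.
With the tool pointing down it reaches from about 300 to 875 mm from the base axis. Payload 6.4 kg.
Tool frame: the origin (TCP) lies at the very end of the fingers, on their centre line; the grasp point (between the pads) lies 19 mm behind it (grip_point_offset is the distance from the TCP to the grasp point, in mm); z points along the fingers, y is the line along which they close (so a half turn about z gives the same grasp; the last joint's range is limited). The gripper opens to 85 mm and grips with 20 to 120 N. Pads are 22 mm wide; open, the fingers measure 114 mm over their backs; the gripper's body (76 mm by 85 mm) begins 54 mm behind the grasp point. The pads swing forward as they close: fully open they stand 13 mm farther back than shut.
Start: joints at [-1.519, 0.181, 1.607, -0, 1.354, -0.206], TCP at [146.614, -556.008, 231.288] pointing down, gripper open.
Joint ranges: [-2.99, 2.99], [-0.89, 2.07], [0.3, 2.58], [-1.14, 4.28], [0, 2.63], [-3.12, 3.12]. Speed limits (rad/s): [2.57, 2.57, 3.01, 3.14, 3.14, 3.14].

### API

Orientations are given as a 3x3 rotation matrix whose columns are the frame's x, y, z axes.
In Python, from bench import * gives the robot as it stands. The module is installed in compiled form; this text tells all that it offers. Calls block until the motion is done:
- movep(position, orientation): joint-space move of the TCP to a pose.
- move_linear(position, ori=None, feed=150): straight line of the TCP; ori=None keeps the orientation; feed is the mean speed in mm/s.
- goto_joints(angles): joint-space move.
- grip(opening): finger opening in mm; the grip force is fixed at half the most; returns when the fingers have stopped.
- sleep(seconds).
- inverse_kinematics(position, orientation): joint angles nearest the present ones, or None.
- sense(): the state.
- grab_frame(name): name is "scene" or "top"; returns (picture, depth): 420x560x3 uint8, red, green, blue; 420x560 float32, mm along the optical axis (not along the pixel's ray), 0 where there is no reading.
- get_calibration(name): a dict with "fov_y" (degrees; the focal length in pixels is half the picture's height over the tangent of half this angle, whatever the lens; pixels are square), "cx", "cy" (the principal point, pixels), "extrinsics" (4x4, takes a point from camera to world coordinates). Camera axes: x right, y up, looking along -z (the intrinsics and any distortion apply to the point x, -y, -z); pixel columns grow to the right and rows downward; lengths in mm; the calibration is good to about 2 mm. A picture is of the moment at which its call begins. get_calibration takes no time and is no camera call.
A pose or a line that the arm cannot do raises IKError and nothing moves.
- hand_in(): hands the job in; it is judged then, once.
The state is a dict: "time_s": time; "joint_pos": joint angles; "qd": joint speeds; "tau": joint torques, N m; "position": TCP position; "orientation": TCP orientation; "wrist_force": force on the tool from outside, world axes, zero at the start; "torque": the same for the moment, N m; "gripper_width": finger opening in mm; "finger_force": force on a finger pad.
Only numpy, scipy, OpenCV 4.12 (cv2) and the standard library are available. Lean on these libraries where they do the work, as an engineer would, in place of code of your own. Each camera call takes 0.05 s, during which the arm holds its last target. There are 200 camera calls.

### The job

Put the lid that fits on the paint pot standing in the sprung stand, so that it sits fully home and level on the rim. Then press the lid straight down until the stand's seat meets its hard stop, and finish while still holding it pressed against the stop, without forcing it. Leave the wider lid, the tape, the bottle and the mug alone.

Things in the scene. Friction and masses are not known exactly. Their poses are not given: they have to be found in the camera images.
- stand: Foot of the lid-closing stand, fixed to the table: grey square plate 120 x 120 x 12 mm with a dark sleeve 60 mm across up to 40 mm above the table (the hard stop). Origin under the centre of the plate, z up.
- seat (a joint): How far the sprung seat is pressed down, in m: 0 = up, 0.020 = on the hard stop (the sleeve's top). It slides straight down and springs back when let go. With pot and lid on it, a push of about 3 to 5 N starts it and 11 to 13 N holds it at the stop; 20 N is plenty, over 60 N is forcing it.
- seat_top (a point): Centre of the floor of the seat, an aluminium dish 104 mm across with a lip 8 mm high, in which the pot stands: 68 mm above the table when up; it moves down with the seat.
- pot: Open steel paint pot, loose in the dish of the seat: 86 mm across outside, 78 mm across inside, 70 mm high, about 0.3 kg (varies). Origin under the centre of its bottom, z up.
- pot_rim (a point): Centre of the mouth of the pot, level with its rim: 70 mm above the pot's origin, 138 mm above the table with the seat up.
- lid: The lid that fits: steel disc 92 mm across and 5 mm thick (8 to 13 mm above its origin), under it a plug 70 mm across and 8 mm deep, bevelled at its foot, that goes into the pot's mouth; on it an upright round wooden knob 24 mm across and 35 mm high (13 to 48 mm above the origin). 0.12 kg. It lies loose on the table, knob up. Origin at the centre of the plug's underside, z up to the knob.
- lid_knob (a point): Centre of the flat top of the lid's knob, 48 mm above the lid's origin.
- lid_flange (a point): Centre of the underside of the lid's disc, 8 mm above the lid's origin: it coincides with pot_rim when the lid is home.
- wide_lid: Bystander: a wider lid of the same kind (disc 120 mm across, plug 96 mm, same knob) that does not fit the pot. It lies on the table, its place may be swapped with that of the lid or the stand. Origin at the centre of its underside.
- tape: Bystander: roll of tape lying flat, 100 mm across, 25 mm high. Origin under its centre.
- paint_bottle: Bystander: upright paint bottle, 64 mm across, 150 mm high. Origin under its centre.
- mug: Bystander: red mug, 80 mm across, 90 mm high. Origin under its centre.
Not all that is in view belongs to the job. What is shaped like the lid but orange or pink is not meant.

How it is judged:
By the outcome, as a careful person would: the job done as asked, in the order asked, and still so for the second after the job is handed in, while the arm keeps its last pose, push and grip.
It also fails if it takes over 51 s, if anything falls off the work surface, if the arm or the gripper's body presses on something with over 40 N, if the wrist force passes 120 N, or if a joint passes its speed limit or range.

## Working session

There is one attempt and no reset: what is moved stays moved. The work goes in short steps, each a Python script; the robot and the scene stay as the last script left them, time stands still between calls to the robot, and variables do not carry over. Pictures are saved under pics/ and viewed, at most 10 in all, crops included, and the job is handed in when it is done.

```bash
mkdir -p pics; python3 - <<'E'
from bench import *
import cv2,numpy as np
for n in("scene","top"):
    p,d=grab_frame(n); cv2.imwrite(f"pics/{n}0.png",p[:,:,::-1]); np.savez(f"{n}0.npz",p=p,d=d)
    c=get_calibration(n); print(n,c, (d==0).mean())
s=sense();print(s['time_s'],s['wrist_force'],s['gripper_width'],s['orientation'])
E
```

```text
scene {'fov_y': 49.06814227012342, 'cx': 280.1551596566553, 'cy': 208.10504882673388, 'extrinsics': array([[-7.70278705e-01, -4.61706260e-01,  4.39884128e-01,
         1.16836835e+03],
       [ 6.37698467e-01, -5.61330689e-01,  5.27492676e-01,
         6.62094359e+02],
       [ 3.37379011e-03,  6.86829809e-01,  7.26810450e-01,
         9.93939120e+02],
       [ 0.00000000e+00,  0.00000000e+00,  0.00000000e+00,
         1.00000000e+00]])} 0.0037414965986394557
top {'fov_y': 47.9125907653474, 'cx': 277.2304982444978, 'cy': 205.23154085897744, 'extrinsics': array([[-4.16444260e-03,  9.83220462e-01, -1.82373737e-01,
         3.80722943e+02],
       [-9.99864707e-01, -1.19191008e-03,  1.64056999e-02,
         1.45665771e+01],
       [ 1.59130467e-02,  1.82417384e-01,  9.83092403e-01,
         1.49370317e+03],
       [ 0.00000000e+00,  0.00000000e+00,  0.00000000e+00,
         1.00000000e+00]])} 0.00421343537414966
0.1 [-0.04167794 -0.5498777  -0.13107993] 84.76428843949886 [[ 9.66956134e-01  2.54942792e-01 -8.25366778e-05]
 [ 2.54942605e-01 -9.66954916e-01  1.56788091e-03]
 [ 3.19910689e-04 -1.53711418e-03 -9.99998767e-01]]
```

View pics/scene0.png

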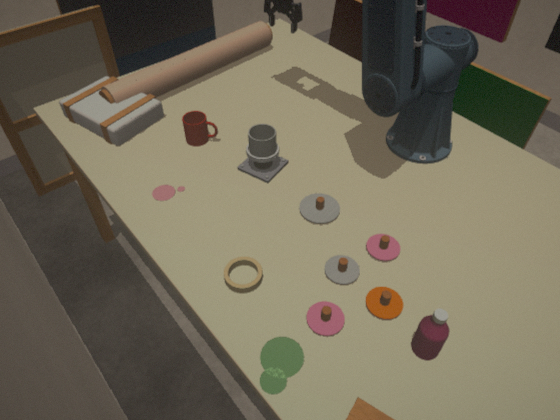

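View pics/top0.png

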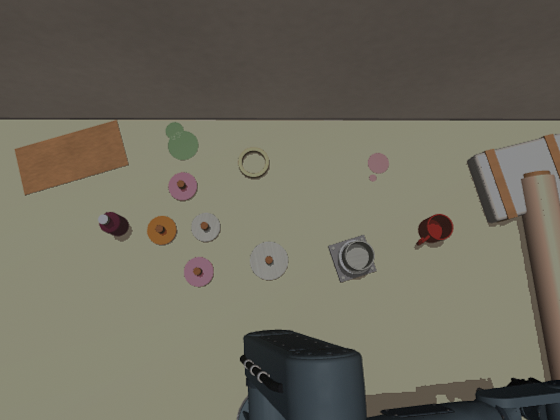

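Scene view: the grey disc at (342,269) is small and the one at (320,208) is wide. The others are pink at (383,247) and (326,318), and orange at (385,303). In the top view these are the small grey at (205,227), wide grey at (269,260), pinks at (183,186) and (199,272), and orange at (162,230). I choose the small grey lid. The pot and stand are at top (356,257), scene (263,145). Next I measure the sizes and check a close crop.

```bash
cat > h.py <<'E'
import numpy as np,cv2
from bench import get_calibration
def cam(n):
    c=get_calibration(n); return 210/np.tan(np.radians(c['fov_y']/2)),c['cx'],c['cy'],np.array(c['extrinsics'])
def ray(n,u,v):
    f,cx,cy,E=cam(n); u,v=np.broadcast_arrays(np.asarray(u,float),v)
    return E[:3,3],np.stack([(u-cx)/f,-(v-cy)/f,-np.ones(u.shape)],-1)@E[:3,:3].T
def onplane(n,u,v,z):
    o,d=ray(n,u,v); return o+d*((z-o[2])/d[...,2])[...,None]
def cloud(n,D):
    v,u=np.mgrid[:420,:560]; o,d=ray(n,u,v); P=o+d*D[...,None]; P[D<=0]=np.nan; return P
def circ(n,pts,z):
    """ellipse/circle fit of contour pixels cast to plane z"""
    P=onplane(n,pts[:,0],pts[:,1],z)[:,:2]
    A=np.c_[2*P,np.ones(len(P))]; s=np.linalg.lstsq(A,(P**2).sum(1),rcond=None)[0]
    return s[:2],2*np.sqrt(s[2]+s[:2]@s[:2]),np.std(np.linalg.norm(P-s[:2],axis=1))
E
python3 - <<'E'
from h import *
out=[]
for n,boxes in(("top",dict(lid=(205,227,24),wide=(269,260,28))),("scene",dict(lid=(342,269,26),wide=(320,208,28)))):
    z=np.load(n+"0.npz");p,D=z['p'],z['d'];P=cloud(n,D);hsv=cv2.cvtColor(p,cv2.COLOR_RGB2HSV)
    t=P[(P[...,2]<30)&(P[...,0]>350)&(P[...,0]<800)&(abs(P[...,1])<500)];print(n,"table z median",np.median(t[:,2]))
    for k,(u,v,r) in boxes.items():
        w=p[v-r:v+r,u-r:u+r]; h=hsv[v-r:v+r,u-r:u+r]
        m=(h[...,1]<38)&(h[...,2]>95)
        m=m.astype(np.uint8)
        cs=max(cv2.findContours(m,cv2.RETR_EXTERNAL,cv2.CHAIN_APPROX_NONE)[0],key=cv2.contourArea)
        hull=cv2.convexHull(cs)[:,0]+[u-r,v-r]
        print(n,k,'disc',circ(n,hull,13))
        kb=((h[...,0]<15)&(h[...,1]>100)).astype(np.uint8)
        ys,xs=np.nonzero(kb); print('  knob px',xs.mean()+u-r,ys.mean()+v-r,len(xs),'at z48',onplane(n,xs.mean()+u-r,ys.mean()+v-r,48)[:2],'cloudmax',np.nanpercentile(P[v-r:v+r,u-r:u+r,2],[50,90,99]))
        print('  corner sv',hsv[v-r,u-r],'centre',hsv[v+r//3,u+r//3])
    u,v=(356,257) if n=="top" else (263,145)
    b=P[v-40:v+40,u-40:u+40]; m=(b[...,2]>125)&(b[...,2]<150)
    ys,xs=np.nonzero(m); print(n,'rim pts',len(xs)); 
    if len(xs)>10:
        q=cv2.convexHull(np.c_[xs+u-40,ys+v-40].astype(np.int32))[:,0]; print(circ(n,q,138), np.median(b[m][:,2]))
    out+=[cv2.resize(p[y-38:y+38,x-38:x+38],(300,300),interpolation=cv2.INTER_CUBIC) for x,y in((boxes['lid'][:2]),(u,v))]
cv2.imwrite("pics/crop1.png",np.vstack([np.hstack(out[:2]),np.hstack(out[2:])])[:,:,::-1])
E
```

```text
top table z median 0.6472635276775236
top lid disc (array([590.71186834, 217.3900271 ]), np.float64(207.5314521496882), np.float64(2.6934146518109388))
  knob px 203.97727272727272 225.3409090909091 44 at z48 [586.20859722 216.30624044] cloudmax [ 1.97881467 14.93624283 48.12020628]
  corner sv [ 29  37 138] centre [ 25  11 137]
top wide disc (array([486.54194639,  19.87280918]), np.float64(236.7980483346322), np.float64(0.796775899100195))
  knob px 268.5609756097561 259.6829268292683 41 at z48 [480.29248049  17.54893328] cloudmax [ 2.74920915 15.2982693  47.01984387]
  corner sv [ 30  37 137] centre [ 25  11 136]
top rim pts 170
(array([ 486.54496873, -242.97417181]), np.float64(86.21904929621493), np.float64(0.5298269782640553)) 136.85546540238977
scene table z median -0.504172258365486
scene lid disc (array([590.09584245, 219.96457299]), np.float64(90.535708124247), np.float64(0.3415263005255055))
  knob px 343.258064516129 262.4193548387097 62 at z48 [593.11015807 224.21882314] cloudmax [ 0.35303443 13.5095416  47.05644832]
  corner sv [ 23  56 159] centre [ 17  27 133]
scene wide disc (array([484.60717684,  20.840369  ]), np.float64(118.20507483777243), np.float64(0.4672654554282013))
  knob px 319.8333333333333 200.23809523809524 42 at z48 [487.85943977  24.0869256 ] cloudmax [ 0.15421932 13.3916262  45.81945942]
  corner sv [ 24  60 158] centre [ 20  24 129]
scene rim pts 240
(array([ 495.25267858, -232.45028158]), np.float64(93.63493629092419), np.float64(2.665218860767577)) 132.5511119887562
```

View pics/crop1.png

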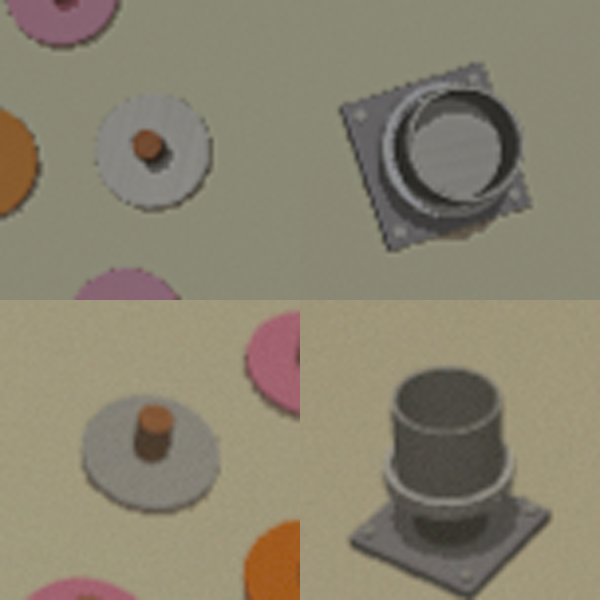

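The crop confirms it: the small grey lid is about 91 mm across and lies knob up, and the pot is open and empty in the raised seat. I'll refine the centres and then pick the lid.

```bash
python3 - <<'E'
from h import *
z=np.load("top0.npz");p=z['p'];h=cv2.cvtColor(p,cv2.COLOR_RGB2HSV)
for k,u,v,r in(('lid',205,227,20),('wide',269,260,26)):
    m=(cv2.GaussianBlur(h[v-r:v+r,u-r:u+r,1],(3,3),0)<24).astype(np.uint8)
    cs=max(cv2.findContours(m,cv2.RETR_EXTERNAL,cv2.CHAIN_APPROX_NONE)[0],key=cv2.contourArea)
    print(k,circ('top',cv2.convexHull(cs)[:,0]+[u-r,v-r],13))
# two-view triangulation of rim centre: scene ellipse centre from crop
print('scene rim',onplane('scene',262.1,132.5,138))
a=np.array([[391,100.5],[502,100.5],[446.5,67],[446.5,134]])-[300,0]
q=a/3.947+[225,107]; print(circ('scene',q,138))
from bench import *
R=np.diag([1.,-1,-1])
for P in((590,219,300),(590,219,18),(488,-243,300),(488,-243,147)): print(P,inverse_kinematics(list(P),R))
E
```

```text
lid (array([587.41353056, 217.32086078]), np.float64(89.75166715728834), np.float64(0.31008157221094557))
wide (array([481.41856455,  17.91172198]), np.float64(118.31824603867364), np.float64(0.29716699392359613))
scene rim [ 491.6068713  -236.61832137  138.        ]
(array([ 490.90304468, -237.39118685]), np.float64(84.52607847914305), np.float64(0.34303445600357735))
(590, 219, 300) [ 1.67130363e-01  2.54484103e-01  1.38101417e+00 -4.44089210e-16
  1.50609438e+00  1.73792669e+00]
(590, 219, 18) [ 1.67130363e-01  5.54407224e-01  1.58494299e+00 -4.44089210e-16
  1.00224244e+00  1.73792669e+00]
(488, -243, 300) [-6.79810573e-01  6.31492420e-02  1.59849928e+00 -4.44089210e-16
  1.47994413e+00  8.90985754e-01]
(488, -243, 147) [-6.79810573e-01  2.06764606e-01  1.75782495e+00 -4.44089210e-16
  1.17700310e+00  8.90985754e-01]
```

```bash
python3 - <<'E'
from bench import *
import numpy as np,cv2
R=np.diag([1.,-1,-1])
movep([589,218.5,300],R); grip(60); move_linear([589,218.5,60],feed=200); move_linear([589,218.5,19],feed=80)
s=sense(); print(s['time_s'],s['wrist_force'],s['position'])
grip(10); s=sense(); print(s['time_s'],s['gripper_width'],s['finger_force'],s['wrist_force'],s['torque'],s['position'])
move_linear([589,218.5,300],feed=200)
movep([489,-240,300],R); move_linear([489,-240,190],feed=150); sleep(.3)
s=sense(); print(s['time_s'],s['gripper_width'],s['wrist_force'],s['torque'],s['position'])
out=[]
for n in("scene","top"):
    p,d=grab_frame(n); np.savez(f"{n}1.npz",p=p,d=d)
    u,v=(262,130) if n=="scene" else (356,257)
    out.append(cv2.resize(p[v-45:v+45,u-45:u+45],(400,400),interpolation=cv2.INTER_CUBIC))
cv2.imwrite("pics/held1.png",np.hstack(out)[:,:,::-1])
E
```

```text
5.6167 [0.58242035 0.22126662 0.42036056] [588.88311764 218.46033706  18.60438487]
6.0417 22.42894354523247 58.9332515001297 [-0.16735243  1.01112806  3.97678826] [-0.1214283   0.02381251  0.00827063] [589.6904788  218.61226867  19.84452009]
10.5 22.353485587789653 [ 1.15011453 -0.12073153 -0.87459229] [-0.02172582 -0.02396299  0.02942359] [ 489.31191604 -240.24183393  190.73259867]
```

View pics/held1.png

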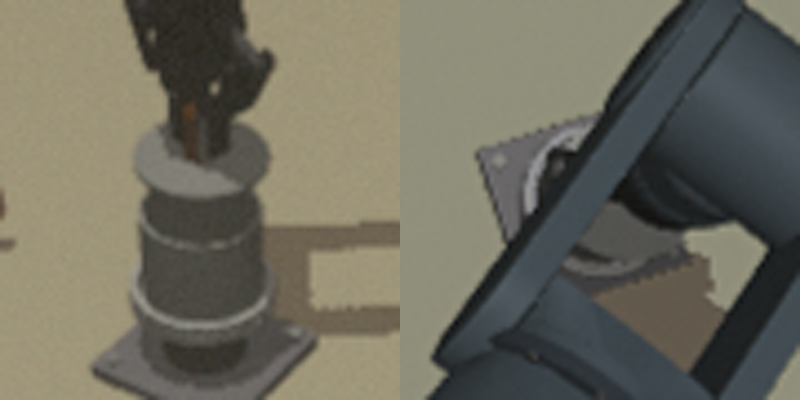

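The lid is held level above the pot (scene crop: disc centre about (202,157), pot rim centre about (201,215)), and the top view is blocked by the arm. I'll measure the lid against the rim in the scene view, which cancels that camera's bias.

```bash
python3 - <<'E'
from h import *
for tag in('1',):
    z=np.load("scene1.npz");p=z['p'];D=z['d'];P=cloud('scene',D)
    m=((P[...,2]>177)&(P[...,2]<192)); b=np.zeros_like(m); b[95:145,225:300]=1; m&=b
    m=cv2.morphologyEx(m.astype(np.uint8),cv2.MORPH_OPEN,np.ones((2,2)))
    print(m.sum(),np.median(P[m>0][:,2]))
    hull=cv2.convexHull(max(cv2.findContours(m,0,1)[0],key=cv2.contourArea))[:,0]; print(hull.tolist())
    C,d,s=circ('scene',hull,184); print('lid',C,d,s)
    # plane of lid top
    Q=P[m>0]; A=np.c_[Q[:,:2]-Q[:,:2].mean(0),np.ones(len(Q))]; print('plane',np.linalg.lstsq(A,Q[:,2],rcond=None)[0])
# rim in picture 0: outer contour by colour of pot vs table, left/right edges at heights near the rim
p=np.load("scene0.npz")['p'];h=cv2.cvtColor(p,cv2.COLOR_RGB2HSV)
m=((h[...,1]<50))[100:200,215:315].astype(np.uint8)
c=max(cv2.findContours(m,0,cv2.CHAIN_APPROX_NONE)[0],key=cv2.contourArea)[:,0]+[215,100]
top=c[c[:,1]<=132]; print(top.tolist()); print('rim upper arc',circ('scene',top,138))
E
```

```text
370 nan
[[271, 113], [275, 115], [277, 117], [278, 119], [278, 124], [277, 126], [276, 127], [273, 129], [270, 130], [266, 131], [260, 131], [255, 130], [253, 129], [249, 125], [248, 123], [248, 120], [249, 118], [252, 115], [254, 114], [270, 113]]
lid [ 492.38761561 -228.09130451] 92.78369029894067 0.807420695693254
 ** On entry to DLASCL parameter number  4 had an illegal value
 ** On entry to DLASCL parameter number  4 had an illegal valueTraceback (most recent call last):
  File "<stdin>", line 10, in <module>
    x, resids, rank, s = _umath_linalg.lstsq(a, b, rcond,
                         ~~~~~~~~~~~~~~~~~~~^^^^^^^^^^^^^
                                             signature=signature)
                                             ^^^^^^^^^^^^^^^^^^^^
    raise LinAlgError("SVD did not converge in Linear Least Squares")
numpy.linalg.LinAlgError: SVD did not converge in Linear Least Squares
```

```bash
cat >> h.py <<'E'
from scipy.optimize import least_squares
def arc(n,p,box,z,r,keep,S=6):
    """fixed-radius fit of the silhouette against the table (saturation edge at half way), subpixel by upscaling; keep(u,v)->mask"""
    x0,x1,y0,y1=box
    lab=cv2.cvtColor(np.ascontiguousarray(p[y0:y1,x0:x1]),cv2.COLOR_RGB2LAB).astype(np.float32)[...,2]
    lab=cv2.resize(cv2.GaussianBlur(lab,(0,0),.6),None,fx=S,fy=S,interpolation=cv2.INTER_CUBIC)
    t,m=cv2.threshold(np.clip(lab,0,255).astype(np.uint8),0,255,cv2.THRESH_BINARY_INV+cv2.THRESH_OTSU)
    c=max(cv2.findContours(m,0,cv2.CHAIN_APPROX_NONE)[0],key=cv2.contourArea)[:,0]
    u=(c[:,0]+.5)/S-.5+x0; v=(c[:,1]+.5)/S-.5+y0
    k=keep(u,v)&(u>x0+1)&(u<x1-2)&(v>y0+1)&(v<y1-2); u,v=u[k],v[k]
    P=onplane(n,u,v,z)[:,:2]
    f=least_squares(lambda q:np.linalg.norm(P-q,axis=1)-r,P.mean(0),loss='soft_l1')
    g=least_squares(lambda q:np.linalg.norm(P-q[:2],axis=1)-q[2],[*P.mean(0),r],loss='soft_l1')
    print(n,'fixed r',f.x.round(2),'rms',np.sqrt(np.mean((np.linalg.norm(P-f.x,axis=1)-r)**2)).round(2),'free',g.x.round(2),len(u),'thr',t)
    return f.x
E
python3 - <<'E'
from h import *
p0=np.load("scene0.npz")['p'];z=np.load("scene1.npz");p1=z['p'];P=cloud('scene',z['d'])
arc('scene',p0,(240,286,118,160),138,43,lambda u,v:v<132)
arc('scene',p0,(318,368,248,290),13,46,lambda u,v:v<268)
arc('scene',p0,(318,368,248,290),13,46,lambda u,v:v<300)
arc('scene',p1,(240,286,112,135),184,46,lambda u,v:((u<253)|(u>273))&(v<123))
t0=np.load("top0.npz")['p']
arc('top',t0,(335,385,235,282),138,43,lambda u,v:(u>360)&(v<262))
arc('top',t0,(182,228,205,250),13,46,lambda u,v:v>0)
m=(P[...,2]>177)&(P[...,2]<192);m[:105]=0;m[135:]=0;m[:,:240]=0;m[:,290:]=0
Q=P[m];A=np.c_[Q[:,:2]-Q[:,:2].mean(0),np.ones(len(Q))];print(len(Q),'plane',np.linalg.lstsq(A,Q[:,2],rcond=None)[0],Q.mean(0))
E
```

```text
scene fixed r [ 491.61 -239.36] rms 0.69 free [ 490.59 -240.44   41.77] 197 thr 137.0
scene fixed r [589.59 220.02] rms 0.36 free [589.14 219.46  45.42] 261 thr 138.0
scene fixed r [590.8  220.76] rms 1.04 free [590.78 220.72  46.8 ] 561 thr 138.0
scene fixed r [ 491.   -236.69] rms 0.67 free [ 490.33 -237.48   45.32] 124 thr 137.0
top fixed r [ 488.62 -242.42] rms 3.26 free [ 484.14 -225.2    59.75] 159 thr 133.0
top fixed r [586.64 216.78] rms 0.6 free [586.64 216.8   46.29] 500 thr 134.0
373 plane [ 2.86604565e-03 -2.49715183e-03  1.82625307e+02] [ 495.63263904 -228.99790138  182.62530654]
```

```bash
python3 - <<'E'
from bench import *
import numpy as np
x,y=489.3,-242
move_linear([x,y,190]); move_linear([x,y,161],feed=60); s=sense(); b=s['wrist_force'].copy() if hasattr(s['wrist_force'],'copy') else s['wrist_force']
b=np.array(b); print(s['position'],b)
for z in np.arange(159,146.5,-1.):
    move_linear([x,y,z],feed=25); s=sense(); f=np.array(s['wrist_force'])-b
    print(s['time_s'],np.round(s['position'],2),f.round(2),np.round(s['torque'],3))
    if f[2]>3 or np.hypot(*f[:2])>5: break
E
```

```text
[ 489.24516563 -241.93374812  160.75061749] [-0.54477387 -0.81789031 -0.86760926]
11.7333 [ 489.41 -242.04  159.17] [ 0.83  0.41 -0.35] [ 0.03  -0.038  0.019]
11.9833 [ 489.3  -241.99  158.03] [ 1.06  0.54 -0.18] [-0.032  0.017  0.045]
12.2333 [ 489.25 -241.98  156.94] [ 0.33  1.17 -0.98] [ 0.032  0.028 -0.041]
12.4833 [ 489.24 -241.98  155.9 ] [ 0.36  0.73 -0.45] [-0.003 -0.03  -0.009]
12.7333 [ 489.24 -241.99  154.91] [0.07 1.05 0.11] [0.032 0.008 0.006]
12.9833 [ 489.23 -241.95  153.89] [-0.33  0.35  0.24] [0.036 0.005 0.022]
13.2333 [ 489.26 -241.97  152.93] [ 0.33 -0.16 -0.58] [ 0.01  -0.003 -0.04 ]
13.4833 [ 489.25 -241.96  151.9 ] [ 0.4   0.83 -0.4 ] [-0.005  0.012  0.01 ]
13.7333 [ 489.25 -241.97  150.93] [ 0.74  1.28 -0.23] [-0.013 -0.063 -0.018]
13.9833 [ 489.28 -242.    149.97] [ 1.06  0.58 -0.23] [-0.031  0.     0.003]
14.2333 [ 489.37 -242.03  149.51] [-1.45  2.33  5.02] [ 0.207  0.327 -0.012]
```

Contact came at TCP z≈149.5, which is where a lid fully home should touch. I'll release, back off and look.

```bash
python3 - <<'E'
from bench import *
from h import *
grip(70); move_linear([489.3,-242,270],feed=200); grip(0)
q=list(sense()['joint_pos']); q[0]+=0.6; goto_joints(q)
s=sense(); print(s['time_s'],s['gripper_width'],s['position'])
out=[]
for n in("scene","top"):
    p,d=grab_frame(n); np.savez(f"{n}2.npz",p=p,d=d); P=cloud(n,d)
    u,v=(262,130) if n=="scene" else (356,257)
    b=P[v-30:v+30,u-30:u+30].reshape(-1,3); Q=b[(b[:,2]>135)&(b[:,2]<152)]
    A=np.c_[Q[:,:2]-Q[:,:2].mean(0),np.ones(len(Q))];print(n,len(Q),'plane',np.linalg.lstsq(A,Q[:,2],rcond=None)[0],Q.mean(0))
    k=b[(b[:,2]>168)&(b[:,2]<185)]; print('knob',len(k),np.median(k,axis=0))
    out.append(cv2.resize(p[v-40:v+40,u-40:u+40],(400,400),interpolation=cv2.INTER_CUBIC))
cv2.imwrite("pics/home2.png",np.hstack(out)[:,:,::-1])
arc('scene',np.load("scene2.npz")['p'],(240,290,112,150),143,46,lambda u,v:(v<128))
E
```

```text
17.4 -0.0048424279977243 [540.67218483  75.57234533 270.00916773]
scene 411 plane [-8.17488699e-03 -1.88065626e-03  1.41905991e+02] [ 493.90961847 -232.76040278  141.90599084]
knob 44 [ 491.90074582 -235.45856155  176.05141543]
top 732 plane [-1.66413418e-04  7.04439142e-03  1.43332959e+02] [ 485.97955781 -242.50663139  143.33295865]
knob 63 [ 486.2662336  -242.73160096  178.01047086]
scene fixed r [ 491.03 -237.91] rms 10.31 free [ 494.62 -233.37   50.22] 198 thr 138.0
```

View pics/home2.png

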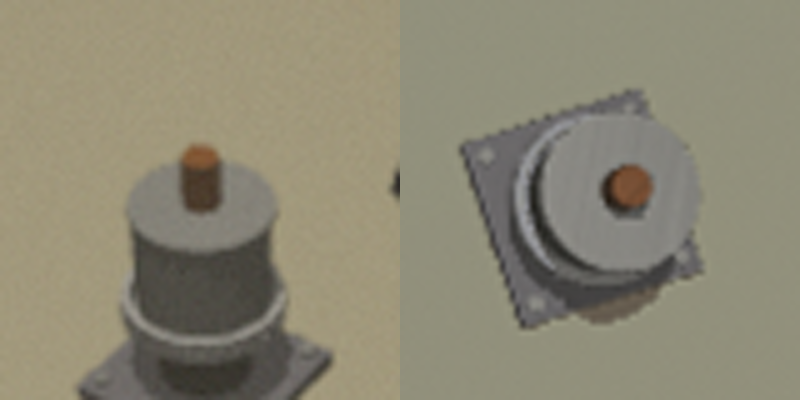

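The disc sits level on the rim, with its top at about 143 mm and the knob top at about 178 mm (scene crop knob (200,160), top crop knob (628,187)). So the lid is home, and I'll press with the closed fingertips on the knob.

```bash
python3 - <<'E'
from bench import *
import numpy as np
x,y=489.3,-241.7; R=np.diag([1.,-1,-1])
movep([x,y,270],R); move_linear([x,y,183],feed=120); sleep(.3)
b=np.mean([np.array(sense()['wrist_force']) for _ in range(1)],0); print(b,sense()['position'])
z=181.;n=0
while z>152:
    move_linear([x,y,z],feed=15); s=sense(); f=np.array(s['wrist_force'])-b
    n+=1
    print(round(s['time_s'],2),round(z,2),np.round(s['position'],2),f.round(1))
    if s['position'][2]<162 and f[2]>15.5 or f[2]>22 or np.hypot(*f[:2])>8: break
    z-=1.5 if s['position'][2]>161 else .4
sleep(.5); s=sense(); print(s['time_s'],s['position'],np.array(s['wrist_force'])-b,s['torque'])
E
```

```text
[ 0.40046343 -0.46857484 -0.74710913] [ 489.56719766 -241.92548047  183.63260302]
20.18 181.0 [ 489.18 -241.63  180.81] [-0.9 -0.4  0.4]
20.43 179.5 [ 489.21 -241.61  179.32] [-0.3 -0.   0.3]
20.68 178.0 [ 489.39 -241.76  178.07] [-0.9  0.9  2.1]
20.93 176.5 [ 489.42 -241.8   176.87] [-0.9  1.   4.6]
21.18 175.0 [ 489.44 -241.79  175.34] [-1.4  1.   5.6]
21.43 173.5 [ 489.44 -241.83  173.88] [-1.3  1.   6.2]
21.68 172.0 [ 489.44 -241.81  172.46] [-1.5  1.8  6.9]
21.93 170.5 [ 489.46 -241.84  171.06] [-1.8  0.9  8. ]
22.18 169.0 [ 489.47 -241.84  169.66] [-1.5  1.8  7.3]
22.43 167.5 [ 489.49 -241.84  168.22] [-2.6  2.   9.2]
22.68 166.0 [ 489.49 -241.84  166.82] [-2.6  1.1  8.3]
22.93 164.5 [ 489.49 -241.86  165.4 ] [-3.   1.9 10.7]
23.18 163.0 [ 489.5  -241.85  164.  ] [-3.5  1.9 10.2]
23.43 161.5 [ 489.52 -241.87  162.57] [-3.4  2.1 10.9]
23.68 160.0 [ 489.54 -241.89  161.16] [-3.2  2.3 10.7]
23.93 158.5 [ 489.56 -241.9   159.77] [-3.8  2.3 11.7]
24.18 158.1 [ 489.54 -241.91  159.4 ] [-4.2  2.  12.4]
24.43 157.7 [ 489.55 -241.9   159.04] [-3.5  3.  12.5]
24.68 157.3 [ 489.55 -241.93  158.67] [-4.1  3.1 12.5]
24.93 156.9 [ 489.56 -241.89  158.27] [-4.2  2.6 13.1]
25.18 156.5 [ 489.58 -241.91  158.03] [-4.7  1.8 14. ]
25.43 156.1 [ 489.63 -241.94  158.  ] [-5.9  3.8 16.3]
25.9333 [ 489.6582576  -241.95112559  158.03584703] [-4.81904114  2.53187103 16.1238024 ] [0.51899748 0.82049688 0.05090461]
```

The tip stopped at z=158.0, exactly 20 mm of travel, and the force climbed to 16 N. I'll take one look before handing in.

```bash
python3 - <<'E'
from bench import *
from h import *
p,d=grab_frame("scene"); P=cloud("scene",d); b=P[100:180,232:292].reshape(-1,3); Q=b[(b[:,2]>117)&(b[:,2]<130)&(b[:,1]<-190)]
A=np.c_[Q[:,:2]-Q[:,:2].mean(0),np.ones(len(Q))];print(len(Q),'plane',np.linalg.lstsq(A,Q[:,2],rcond=None)[0],Q.mean(0))
cv2.imwrite("pics/press.png",cv2.resize(p[85:185,212:312],(400,400),interpolation=cv2.INTER_CUBIC)[:,:,::-1])
s=sense();print(s['time_s'],s['position'],s['wrist_force'])
E
```

```text
385 plane [ 1.69520416e-03 -1.66544528e-03  1.21832827e+02] [ 494.01003052 -233.4059644   121.83282705]
25.9833 [ 489.63335749 -241.92128546  157.99516704] [-4.20101891  4.09317633 15.21650573]
```

View pics/press.png

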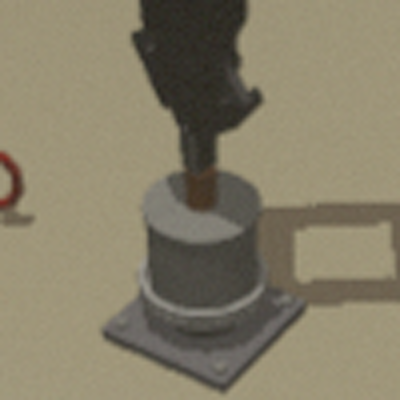

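The closed fingers press on the knob at crop (202,170). The lid is level, about 20 mm lower than before, with the seat down on the sleeve.

```bash
python3 -c "
from bench import *
print(hand_in())"
```

```text
the job is handed in; nothing more can be done
None
```

The job is handed in: the small grey lid is home and level on the pot, and the arm is holding it pressed 20 mm down on the hard stop with about 16 N, at 26 s of the 51 s allowed.

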